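Pack the pawn and wedge the dovetail lid home

TASK

Put the loose wooden pawn into the pocket of the wooden box, then draw the tapered dovetail lid out from under its rack and slide it, narrow end first, along the box's dovetail way until it wedges tight, flat and fully home. Leave the parallel-sided lid, the beaker, the birdhouse and the pepper mill where they are, and let go.

Things in the scene. Friction and masses are not known exactly. Their poses are not given: they have to be found in the camera images.
- box: Fixed wooden box, 150 long (x) x 92 wide (y) x 64 mm high, bolted down; origin: centre of its underside. A flat ledge at z = 52 carries the lid; above it, z 52 to 64, two side rails undercut by 12 deg converge towards +x: the gap at half rail height is 62 mm at x = -65, 51 at x = 0, 40 at x = +65. Both ends are open; no end stop: the lid wedges between the rails.
- box_home (a point): Where the lid's centre (lid_mid) lies when wedged home: box x = 0, y = 0, 58 mm above its underside. Axes as the box; the lid slides home towards +x, narrow end first. With its centre 45 mm or more short of here it can be laid between the rails from straight above; nearer, it only slides. Lying flat on the ledge and pushed along with 10 to 20 N it wedges, and stays wedged by friction when let go.
- box_pocket (a point): Centre of the floor of the box's pocket, 10 mm above the box's underside. The pocket is open at the top, 97 mm long (x, the long way of the box) x 40 mm wide (y), 42 mm deep below the ledge.
- pawn_mid (a point): Loose chess pawn of pale wood, standing, 38 mm high, foot 26 mm across, stem 17 mm and head 21 mm across (head 25 to 34 mm above the foot); point on its axis, half-way up (19 mm). About 30 g. It must stand or lie wholly in the pocket.
- rack: Fixed plywood rack: a flat roof (top 56 mm above the bench, 95 mm along x, 244 mm along y) on a back wall and three uprights, no floor; two bays side by side, 107 mm wide, 46 mm high inside, centred at y = +58 and -58 mm. Origin under its middle; its open mouth faces its +x, 45 mm from the origin.
- lid_mid (a point): Centre of the tapered lid's plate. Pale wood, loose, about 140 g, 130 mm long (x), 12 mm thick, sides bevelled 12 deg (wider below) and tapered: at half thickness 62 mm wide at the -x end, 40 at the +x end. It lies on the bench in either bay, its narrow +x end sticking out of the mouth by about 42 to 56 mm, its grip under the roof. It can be drawn out pinched across its side edges.
- lid_grip (a point): Centre of the tapered lid's grip, a wooden batten standing on the plate near its wide end, on its centre line 48 mm towards -x from the lid's centre: 18 mm along the lid, 34 mm across, 26 mm high above the plate (this point is 13 mm above the plate's upper face). Pushed home in a rigid grasp that is a little askew, the lid can jam short on one rail; pushed from behind the grip, free to align, it wedges evenly.
- plain_lid_mid (a point): Centre of another lid in the other bay, to be left alone: same length, thickness and grip, but parallel sides 60 mm apart and no bevel; it sticks out likewise.
- beaker_mid (a point): Dark turned wooden beaker, 64 mm across, 80 mm high, standing loose on the bench, to be left alone; point at its middle, 40 mm up.
- birdhouse_mid (a point): Small toy birdhouse with a pitched roof, about 60 mm x 54 mm, 70 mm high, standing loose on the bench, to be left alone; point on its axis, 34 mm up.
- mill_mid (a point): Turned wooden pepper mill standing loose on the bench beside the box, 130 mm high, 44 mm across, to be left alone; point on its axis, 65 mm up.
Mind the look-alikes: they are no part of the job. Leave any green or red look-alike of the part that bears lid_mid alone.

How it is judged (in metres and radians):
At the end, for the whole second after the job is handed in: The pawn is in the pocket under the lid; the lid is wedged home: centre within 6 mm of home along the way, 3 mm sideways, 2.5 mm in height, aligned within 0.05 rad, level within 0.06 rad, and gripped by the rails so that lid and box press on each other with over 6 N; both at rest (x of lid_mid in the frame of box_home between -0.006 and 0.006 m and y of lid_mid in the frame of box_home between -0.003 and 0.003 m and z of lid_mid in the frame of box_home between -0.002 and 0.0025 m and contact force between lid and box above 6 N and angle between the x axis of lid_mid and the x axis of box_home, either way round below 0.05 rad and angle between lid_mid's own z axis and vertical below 0.06 rad and x of pawn_mid in the frame of box_pocket between -0.05 and 0.05 m and y of pawn_mid in the frame of box_pocket between -0.021 and 0.021 m and z of pawn_mid in the frame of box_pocket between 0.005 and 0.04 m and linear speed of lid below 0.01 m/s and linear speed of pawn below 0.02 m/s); the robot touches nothing.
It fails at once if the dark beaker is shifted by more than 25 mm or knocked over (distance of beaker_mid from where it was at the start of the episode above 0.025 m or angle between beaker_mid's own z axis and vertical above 0.6 rad).
It fails at once if the birdhouse is shifted by more than 25 mm or knocked over (distance of birdhouse_mid from where it was at the start of the episode above 0.025 m or angle between birdhouse_mid's own z axis and vertical above 0.6 rad).
It fails at once if the pepper mill is shifted by more than 25 mm or knocked over (distance of mill_mid from where it was at the start of the episode above 0.025 m or angle between mill_mid's own z axis and vertical above 0.6 rad).
It fails at once if the parallel-sided lid is shifted by more than 25 mm or knocked over (distance of plain_lid_mid from where it was at the start of the episode above 0.025 m or angle between plain_lid_mid's own z axis and vertical above 0.6 rad).
It also fails if it takes over 72 s, if anything falls off the work surface, if the arm or the gripper's body presses on something with over 40 N, if the wrist force passes 120 N, or if a joint passes its speed limit or range.

ROBOT

A 6-joint arm with a two-finger parallel gripper is mounted at the origin on the work surface. World frame = base frame: x ahead of the robot, y to its left, z up, the work surface at z = 0. Lengths are in mm, angles in degrees, forces in N, time in s.
With the tool pointing down it reaches from about 325 to 850 mm from the base axis. Payload 4.4 kg.
Tool frame: the origin (TCP) lies midway between the tips of the shut fingers; the grasp point (between the pads) lies 19 mm behind it; z points along the fingers, y is the direction in which the jaws open and shut (so a half turn about z gives the same grasp; the last joint's range is limited). The gripper opens to 94 mm and grips with 3 to 60 N. Pads are 16 mm wide; open, the fingers measure 119 mm over their backs; the gripper's body (75 mm by 177 mm) begins 78 mm behind the grasp point.
Start: joints at [58.184, 11.837, 88.321, -0, 79.842, -8.623], TCP at [226.465, 528.527, 205.447] pointing down, gripper open.
Joint ranges: [-156.59, 156.59], [-49.26, 127.26], [12.9, 141.05], [-63.56, 243.56], [4.71, 150.69], [-161.64, 161.64]. Speed limits (degrees/s): [159.86, 159.86, 180, 180, 180, 180].

INTERFACE

Orientations are given as a 3x3 rotation matrix whose columns are the frame's x, y, z axes.
In Python, from station import bot gives the robot as it stands.
- The arm moves only by the shell command python3 -m pendant 'ROWS' [FORCE]. ROWS is JSON, a list of rows, each an object with "delta_pos": the shift along the tool's x, y, z in m, a list of three; "angular": the turn, a rotation vector about the tool's x, y, z in rad, a list of three; "gripper": the finger opening in m, from 0 to 0.094. A call has 1 to 12 rows; each row is the pose to reach, as a shift and turn from the pose measured when the call began, along the tool's axes at that moment; what a row does not reach only later rows make up. A row lasts 1/10 s, in which the tool goes at most 50 mm and 8.59 degrees, less where a joint would pass 70% of its speed; a pose out of reach is approached as far as the arm can. A call with a gripper value outside its range is refused whole. The fingers move at their own pace and stop on an object; FORCE is the grip in N (left out, the last holds). Time passes only in rows, so rows that repeat a pose let the fingers close. It gives the time, the measured TCP pose, the force and the opening at its end, in the units of the state.
- bot.read_state(): the state, without advancing time (a new reading comes with each control period).
- bot.snapshot(name): name is "scene" or "side" or "wrist"; returns a dict with "image" (420x560x3 uint8, red, green, blue), "intrinsics" (3x3 intrinsics, pixels), "k1" (the pictures are not rectified: a ray, as slopes to the right and down, at radius r is drawn at 1 + k1 r^2 times it, then the intrinsics apply), "rvec" (rotation vector, rad) and "tvec" (3), from world to camera coordinates, as OpenCV has them; the wrist camera has in their place "tool_from_camera" (4x4, takes a point from camera to tool coordinates, whose origin is the TCP and whose axes are the flange's). Camera axes: x right, y down, z forward; pixel columns grow to the right and rows downward; lengths in mm; the calibration is good to about 2 mm. A picture is of the moment at which its call begins: read the wrist's pose just before it. There is no depth.
- bot.close_job(): hands the job in, once; it reports no verdict.
The state is a dict: "time_s": time; "qpos": joint angles; "dq": joint speeds; "joint_torque": joint torques, N m; "position": TCP position; "tool_rot": TCP orientation; "contact_force": force on the tool from outside, world axes, zero at the start; "torque": the same for the moment, N m; "gripper_width": finger opening in mm.
Only numpy, scipy, OpenCV 4.12 (cv2) and the standard library are available. Lean on these libraries where they do the work, as an engineer would, in place of code of your own. Each camera call takes 0.05 s, during which the arm holds its last target. There are 200 camera calls.

## Working session

There is one attempt and no reset: what is moved stays moved. The work goes in short steps, Python scripts to look and compute and a shell command to move; the robot and the scene stay as the last step left them, time stands still between calls to the robot, and variables do not carry over. Pictures are saved under pics/ and viewed, about 8 in all and at most 12, crops included, and the job is handed in when it is done.

```bash
mkdir -p pics; ls
cat > h.py <<'E'
import numpy as np, cv2
from station import bot
def snap(n):
    st=bot.read_state(); s=bot.snapshot(n)
    K=np.array(s["intrinsics"],float)
    if n=="wrist":
        T=np.array(s["tool_from_camera"],float); R=np.array(st["tool_rot"]); p=np.array(st["position"])
        Rc=R@T[:3,:3]; c=p+R@T[:3,3]
    else:
        Rw=cv2.Rodrigues(np.array(s["rvec"],float))[0]; c=-Rw.T@np.array(s["tvec"],float).ravel(); Rc=Rw.T
    return dict(img=np.array(s["image"]),K=K,k1=s["k1"],Rc=Rc,c=c)
def ray(v,u,w):
    x=(u-v["K"][0,2])/v["K"][0,0]; y=(w-v["K"][1,2])/v["K"][1,1]
    rd=np.hypot(x,y); r=rd
    for _ in range(20): r=rd/(1+v["k1"]*r*r)
    f=r/rd if rd>0 else 1
    return v["Rc"]@np.array([x*f,y*f,1])
def onz(v,u,w,z):
    d=ray(v,u,w); return v["c"]+d*(z-v["c"][2])/d[2]
def proj(v,P):
    q=v["Rc"].T@(np.array(P)-v["c"]); x,y=q[0]/q[2],q[1]/q[2]; f=1+v["k1"]*(x*x+y*y)
    return v["K"][0,0]*x*f+v["K"][0,2], v["K"][1,1]*y*f+v["K"][1,2]
def tri(a,pa,b,pb):
    da=ray(a,*pa);db=ray(b,*pb);da/=np.linalg.norm(da);db/=np.linalg.norm(db)
    A=np.stack([da,-db],1);t=np.linalg.lstsq(A,b["c"]-a["c"],rcond=None)[0]
    return (a["c"]+t[0]*da+b["c"]+t[1]*db)/2, np.linalg.norm(a["c"]+t[0]*da-b["c"]-t[1]*db)
def save(v,n,crop=None,s=1):
    im=v["img"][:,:,::-1]
    if crop: im=im[crop[1]:crop[3],crop[0]:crop[2]]
    cv2.imwrite(f"pics/{n}.png",cv2.resize(im,None,fx=s,fy=s,interpolation=cv2.INTER_CUBIC))
E
python3 - <<'E'
from h import *
import pickle
d={}
for n in("scene","side"): 
    d[n]=snap(n); save(d[n],n,s=1.4); print(n,d[n]["c"].round(),d[n]["K"][0,0],d[n]["k1"])
pickle.dump(d,open("v0.pkl","wb"))
print(bot.read_state()["tool_rot"])
E
```

```text
pics
scene [1123.  -12.  566.] 402.65627783510405 -0.022337595165971426
side [ 211. -797.  669.] 384.9585651066956 -0.0515057694995783
[[-9.19185454e-01  3.93823513e-01 -1.06826761e-03]
 [ 3.93824867e-01  9.19183731e-01 -1.80061300e-03]
 [ 2.72810475e-04 -2.07580763e-03 -9.99997808e-01]]
```

View pics/scene.png

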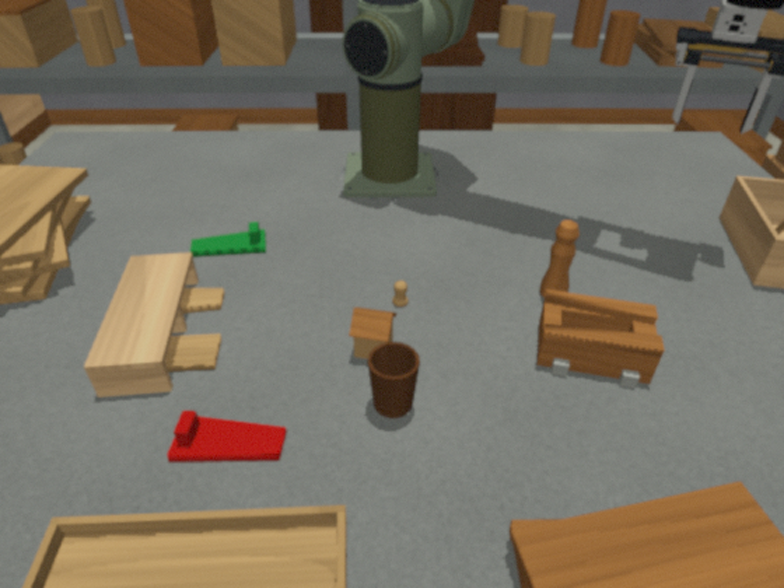

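View pics/side.png

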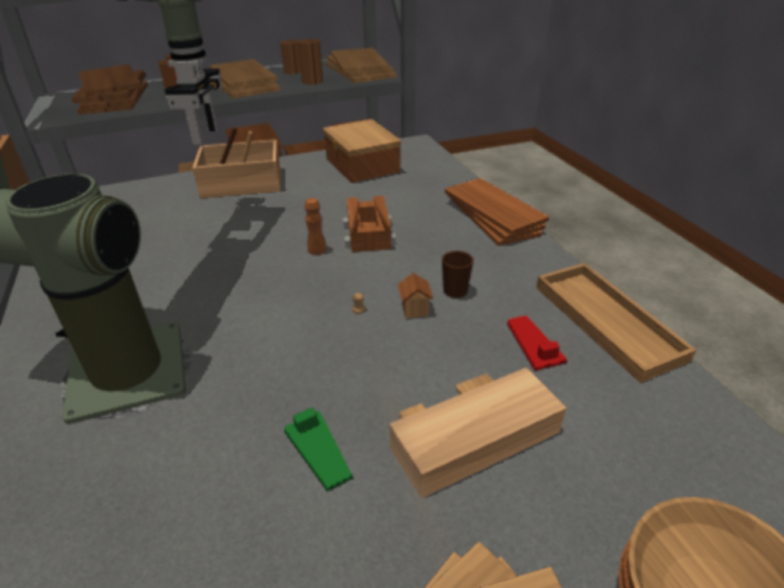

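Pictures 1–2: the rack is at scene (145,320), with two pale lids poking out of its +y mouth at (203,298) and (195,350). The pawn is at (400,293) and the box at (600,335). The birdhouse, beaker and mill stand at (372,333), (393,380) and (562,260). The candidates for the tapered lid are those two stubs. The green (230,243) and red (230,440) ones are decoys. I'll check with one close crop.

Run:
```python
from h import *
import pickle
d=pickle.load(open("v0.pkl","rb")); s=d["scene"]["img"]; t=d["side"]["img"]
def c(im,x0,y0,w,h): return cv2.resize(im[y0:y0+h,x0:x0+w,::-1],(400,300),interpolation=cv2.INTER_CUBIC)
a=np.vstack([np.hstack([c(s,60,175,120,90),c(s,375,190,120,90)]),np.hstack([c(t,270,250,160,120),c(t,205,125,120,90)])])
cv2.imwrite("pics/crop1.png",a)
for n,u,w,z in [("pawnfoot",400,303,0),("mill",555,298,0),("beaker",393,408,0),("bird",372,355,0),("stubA tip",222,298,12),("stubB tip",218,352,12)]:
    print(n,onz(d["scene"],u/1.4,w/1.4,z).round())
```

```text
pawnfoot [440.  14.   0.]
mill [428. 262.   0.]
beaker [651.   0.   0.]
bird [555. -28.   0.]
stubA tip [ 441. -263.   12.]
stubB tip [ 560. -242.   12.]
```

View pics/crop1.png

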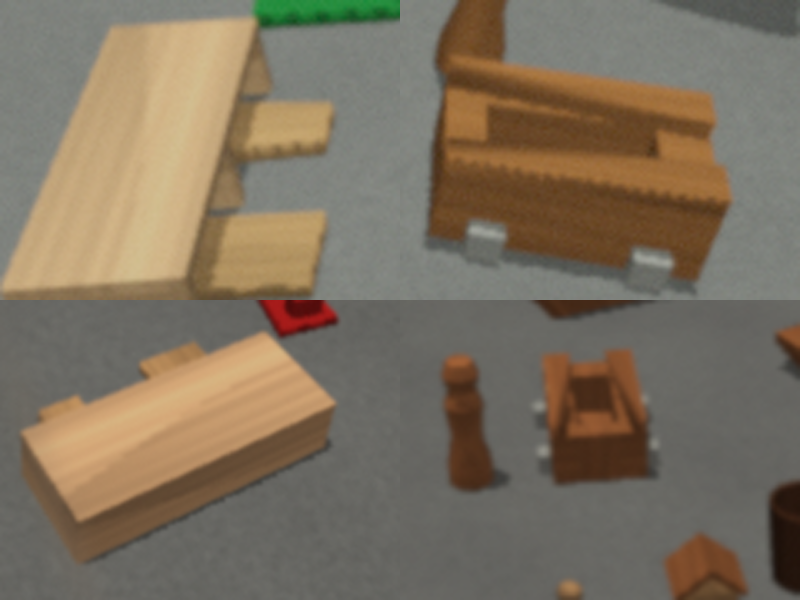

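Picture 3: stub A (scene crop, upper right of the rack; world ≈(441,-263)) is narrower and tapers, so it's the tapered lid. Stub B is wide and parallel-sided. The box's rails are wide at its -y end and converge towards world +y. The pawn comes first.

```bash
cat >> h.py <<'E'
def go(p,yaw=None,level=True):
    """tool-frame delta (m) and rotvec to TCP p; yaw = world angle of tool y (deg), tool z down"""
    st=bot.read_state(); R=np.array(st["tool_rot"]); q=np.array(st["position"])
    d=R.T@(np.array(p,float)-q)/1000
    if yaw is None: yaw=np.degrees(np.arctan2(R[1,1],R[0,1]))
    a=np.radians(yaw); y=np.array([np.cos(a),np.sin(a),0]); z=np.array([0,0,-1.]); x=np.cross(y,z)
    rv=cv2.Rodrigues(R.T@np.stack([x,y,z],1))[0].ravel()
    print("pos",q.round(1),"F",np.round(st["contact_force"],1),"t",round(st["time_s"],2),"w",round(st["gripper_width"],1),"delta",d.round(4).tolist(),"rot",rv.round(4).tolist())
E
python3 - <<'E'
from h import *
T=np.array(bot.snapshot("wrist")["tool_from_camera"]);print(T.round(2))
go([440,14,250],90)
E
```

```text
[[-0.000e+00 -9.700e-01 -2.300e-01  6.491e+01]
 [ 1.000e+00 -0.000e+00  0.000e+00  1.200e-01]
 [-0.000e+00 -2.300e-01  9.700e-01 -1.797e+02]
 [ 0.000e+00  0.000e+00  0.000e+00  1.000e+00]]
pos [226.1 528.  204.6] F [-0.3  0.2  0.1] t 0.15 w 93.8 delta [-0.399, -0.3883, -0.0449] rot [-0.0016, -0.0006, -0.4048]
```

Run:
```python
from h import *
import pickle
d=pickle.load(open("v0.pkl","rb"));print(onz(d["scene"],600/1.4,325/1.4,58).round())
go([490,295,250],90)
go([440,14,200],90)
```

```text
[557. 281.  58.]
pos [226.1 528.  204.6] F [-0.3  0.2  0.1] t 0.15 w 93.8 delta [-0.3343, -0.1103, -0.0453] rot [-0.0016, -0.0006, -0.4048]
pos [226.1 528.  204.6] F [-0.3  0.2  0.1] t 0.15 w 93.8 delta [-0.399, -0.3882, 0.0051] rot [-0.0016, -0.0006, -0.4048]
```

```bash
python3 -m pendant '[{"delta_pos":[-0.386,-0.104,-0.055],"angular":[0,0,-0.405],"gripper":0.06},{"delta_pos":[-0.386,-0.104,-0.055],"angular":[0,0,-0.405],"gripper":0.06},{"delta_pos":[-0.386,-0.104,-0.055],"angular":[0,0,-0.405],"gripper":0.06},{"delta_pos":[-0.386,-0.104,-0.055],"angular":[0,0,-0.405],"gripper":0.06},{"delta_pos":[-0.386,-0.104,-0.055],"angular":[0,0,-0.405],"gripper":0.06},{"delta_pos":[-0.386,-0.104,-0.055],"angular":[0,0,-0.405],"gripper":0.06},{"delta_pos":[-0.386,-0.104,-0.055],"angular":[0,0,-0.405],"gripper":0.06},{"delta_pos":[-0.386,-0.104,-0.055],"angular":[0,0,-0.405],"gripper":0.06},{"delta_pos":[-0.386,-0.104,-0.055],"angular":[0,0,-0.405],"gripper":0.06},{"delta_pos":[-0.386,-0.104,-0.055],"angular":[0,0,-0.405],"gripper":0.06},{"delta_pos":[-0.386,-0.104,-0.055],"angular":[0,0,-0.405],"gripper":0.06}]'
python3 - <<'E'
from h import *
import pickle
v=snap("wrist"); pickle.dump(v,open("vbox.pkl","wb")); save(v,"wbox",s=1.4)
go([440,14,200],90)
E
```

```text
time_s: 1.25
position: [538.9, 281.0, 258.9]
tool_rot: [[-1.0, -0.001, -0.003], [-0.001, 1.0, -0.001], [0.003, -0.001, -1.0]]
contact_force: [-0.5, 0.6, 0.3]
gripper_width: 60.2
pos [538.5 281.5 259. ] F [-0.6  0.  -0.8] t 1.3 w 60.4 delta [0.0988, -0.2672, 0.0596] rot [-0.0014, -0.0027, 0.0017]
```

View pics/wbox.png

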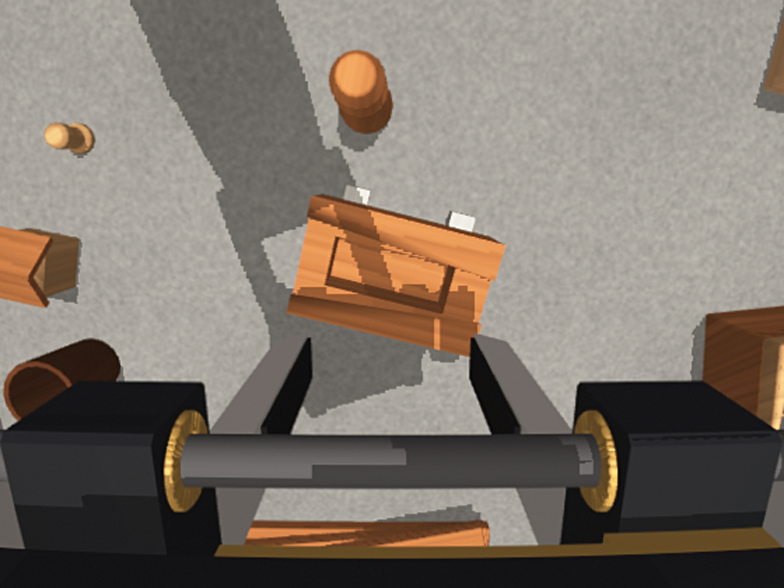

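Picture 4: in the wrist view the box has its rail corners at about (315,196), (505,242), (472,355) and (288,311), and its pocket rim at (337,238), (455,267), (442,311) and (328,283). The pawn is at (70,137) and the mill at (362,90).

Run:
```python
from h import *
import pickle
v=pickle.load(open("vbox.pkl","rb")); print(v["c"].round())
for z,pts in((64,[(312,197),(505,243),(472,355),(288,311)]),(52,[(337,238),(455,267),(442,311),(328,283)])):
    P=np.array([onz(v,u/1.4,w/1.4,z) for u,w in pts])[:,:2]; print(P.round(1).tolist(),"mean",P.mean(0).round(1),
     "len",[np.linalg.norm(P[i]-P[i-1]).round(1) for i in range(4)],"ang",np.degrees(np.arctan2(*(P[1]-P[0])[::-1])).round(1),np.degrees(np.arctan2(*(P[2]-P[3])[::-1])).round(1))
for n,(u,w,z) in dict(pawnhead=(57,135,34),pawnfoot=(82,139,0),mill=(365,112,0),milltop=(357,76,130)).items(): print(n,onz(v,u/1.4,w/1.4,z).round(1))
# sharper corner zoom for box
save(v,"boxzoom",(190,125,375,265),4.2)
```

```text
[474. 281. 439.]
[[487.2, 222.6], [521.1, 367.0], [610.4, 345.4], [574.4, 200.9]] mean [548.3 284. ] len [np.float64(89.9), np.float64(148.4), np.float64(91.8), np.float64(149.0)] ang 76.8 76.0
[[518.9, 239.1], [541.7, 331.3], [577.4, 321.9], [554.6, 231.2]] mean [548.2 280.9] len [np.float64(36.5), np.float64(94.9), np.float64(37.0), np.float64(93.6)] ang 76.1 75.9
pawnhead [437.1  13.5  34. ]
pawnfoot [437.9  13.5   0. ]
mill [419.1 259.2   0. ]
milltop [415.3 261.1 130. ]
```

View pics/boxzoom.png

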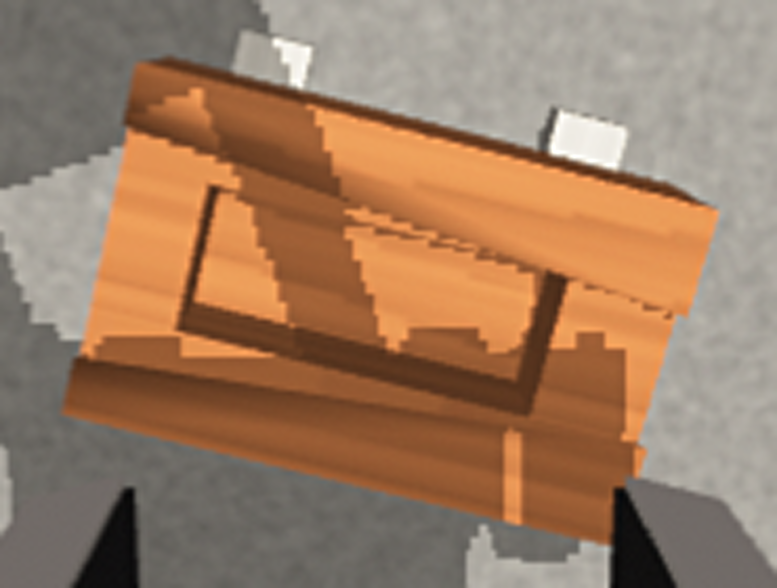

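```bash
python3 -c "
from h import *
go([437.5,13.5,80],90);go([437.5,13.5,11],90)"
```

```text
pos [538.5 281.5 259. ] F [-0.6  0.  -0.8] t 1.3 w 60.4 delta [0.101, -0.2676, 0.1796] rot [-0.0014, -0.0027, 0.0017]
pos [538.5 281.5 259. ] F [-0.6  0.  -0.8] t 1.3 w 60.4 delta [0.1008, -0.2675, 0.2486] rot [-0.0014, -0.0027, 0.0017]
```

```bash
python3 -m pendant '[{"delta_pos":[0.04,-0.1,0.03],"angular":[0,0,0],"gripper":0.06},{"delta_pos":[0.101,-0.2675,0.12],"angular":[-0.0014,-0.0027,0.0017],"gripper":0.06},{"delta_pos":[0.101,-0.2675,0.12],"angular":[-0.0014,-0.0027,0.0017],"gripper":0.06},{"delta_pos":[0.101,-0.2675,0.12],"angular":[-0.0014,-0.0027,0.0017],"gripper":0.06},{"delta_pos":[0.101,-0.2675,0.15],"angular":[-0.0014,-0.0027,0.0017],"gripper":0.06},{"delta_pos":[0.101,-0.2675,0.18],"angular":[-0.0014,-0.0027,0.0017],"gripper":0.06},{"delta_pos":[0.101,-0.2675,0.18],"angular":[-0.0014,-0.0027,0.0017],"gripper":0.06},{"delta_pos":[0.101,-0.2675,0.18],"angular":[-0.0014,-0.0027,0.0017],"gripper":0.06},{"delta_pos":[0.101,-0.2675,0.22],"angular":[-0.0014,-0.0027,0.0017],"gripper":0.06},{"delta_pos":[0.101,-0.2675,0.248],"angular":[-0.0014,-0.0027,0.0017],"gripper":0.06},{"delta_pos":[0.101,-0.2675,0.248],"angular":[-0.0014,-0.0027,0.0017],"gripper":0.06},{"delta_pos":[0.101,-0.2675,0.248],"angular":[-0.0014,-0.0027,0.0017],"gripper":0.06}]'
python3 -m pendant '[{"delta_pos":[0,0,0],"angular":[0,0,0],"gripper":0.015},{"delta_pos":[0,0,0],"angular":[0,0,0],"gripper":0.015},{"delta_pos":[0,0,0],"angular":[0,0,0],"gripper":0.015},{"delta_pos":[0,0,0],"angular":[0,0,0],"gripper":0.015},{"delta_pos":[0,0,0],"angular":[0,0,0],"gripper":0.015},{"delta_pos":[0,0,0],"angular":[0,0,0],"gripper":0.015},{"delta_pos":[0,0,-0.02],"angular":[0,0,0],"gripper":0.015},{"delta_pos":[0,0,-0.06],"angular":[0,0,0],"gripper":0.015},{"delta_pos":[0,0,-0.1],"angular":[0,0,0],"gripper":0.015},{"delta_pos":[0,0,-0.1],"angular":[0,0,0],"gripper":0.015}]' 15
python3 -c "
from h import *
go([548.3,282.5,150],76.4);go([548.3,282.5,32],76.4)"
```

```text
time_s: 2.5
position: [438.0, 14.8, 12.6]
tool_rot: [[-1.0, -0.002, 0.001], [-0.002, 1.0, 0.0], [-0.001, 0.0, -1.0]]
contact_force: [-0.2, 0.1, -0.1]
gripper_width: 59.9
time_s: 3.5
position: [442.8, 13.9, 118.1]
tool_rot: [[-1.0, -0.002, 0.013], [-0.002, 1.0, -0.002], [-0.013, -0.002, -1.0]]
contact_force: [0.8, -0.2, 0.4]
gripper_width: 20.5
pos [442.8  13.9 118.1] F [ 0.8 -0.2  0.4] t 3.5 w 20.5 delta [-0.1065, 0.2683, -0.031] rot [-0.0002, 0.0127, 0.2394]
pos [442.8  13.9 118.1] F [ 0.8 -0.2  0.4] t 3.5 w 20.5 delta [-0.105, 0.2685, 0.087] rot [-0.0002, 0.0127, 0.2394]
```

```bash
python3 -m pendant '[{"delta_pos":[-0.03,0.08,-0.02],"angular":[0,0.0127,0.1],"gripper":0.015},{"delta_pos":[-0.1065,0.268,-0.02],"angular":[0,0.0127,0.239],"gripper":0.015},{"delta_pos":[-0.1065,0.268,-0.02],"angular":[0,0.0127,0.239],"gripper":0.015},{"delta_pos":[-0.1065,0.268,-0.02],"angular":[0,0.0127,0.239],"gripper":0.015},{"delta_pos":[-0.1065,0.268,-0.02],"angular":[0,0.0127,0.239],"gripper":0.015},{"delta_pos":[-0.1065,0.268,-0.02],"angular":[0,0.0127,0.239],"gripper":0.015},{"delta_pos":[-0.1065,0.268,-0.02],"angular":[0,0.0127,0.239],"gripper":0.015},{"delta_pos":[-0.1065,0.268,-0.02],"angular":[0,0.0127,0.239],"gripper":0.015},{"delta_pos":[-0.1065,0.268,-0.02],"angular":[0,0.0127,0.239],"gripper":0.015}]'
python3 - <<'E'
from h import *
v=snap("wrist"); save(v,"wpawn",s=1.4)
go([548.3,282.5,29],76.4)
E
```

```text
time_s: 4.4
position: [547.4, 280.9, 137.6]
tool_rot: [[-0.972, 0.235, -0.003], [0.235, 0.972, -0.002], [0.002, -0.002, -1.0]]
contact_force: [-0.4, 0.1, -1.0]
gripper_width: 20.3
pos [547.6 280.6 138. ] F [-0.5  0.1 -0.8] t 4.45 w 20.0 delta [-0.0005, 0.0022, 0.109] rot [-0.0017, -0.0017, -0.0009]
```

View pics/wpawn.png

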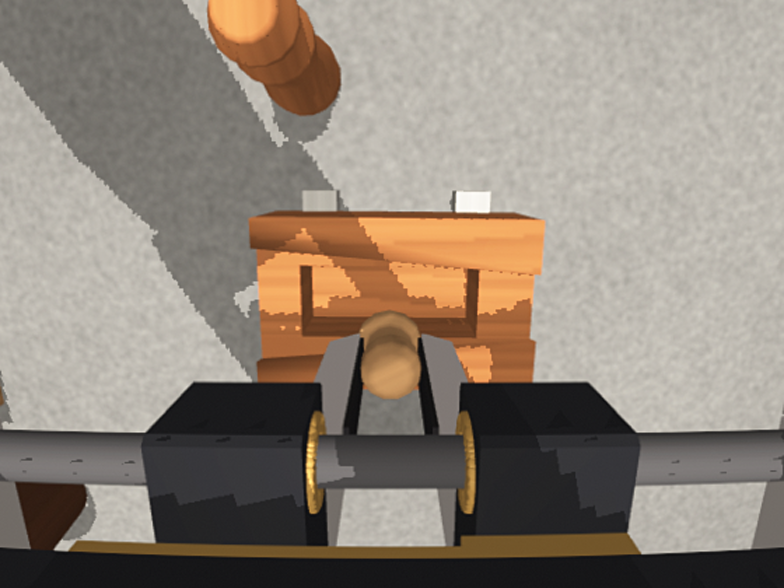

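Picture 5: the pawn is held upright at (390,350). The box is square to the tool, with its pocket rim at (301,265), (478,267), (476,335) and (303,334). I'll lower it and release.

```bash
python3 - <<'E'
from h import *
st=bot.read_state();v=snap("wrist")
for z,pts in((64,[(249,217),(544,220)]),(52,[(301,265),(478,267),(476,335),(303,334)])):
    P=np.array([onz(v,u/1.4,w/1.4,z) for u,w in pts])[:,:2]; d=P[1]-P[0]
    print(P.round(1).tolist(),P.mean(0).round(1),np.degrees(np.arctan2(d[1],d[0])).round(2))
    if z==64:
        a=np.radians(76.4); print("centre est",(P.mean(0)+46*np.array([np.sin(a),-np.cos(a)])).round(1))
E
python3 -m pendant '[{"delta_pos":[-0.0005,0.002,0.04],"angular":[0,0,0],"gripper":0.015},{"delta_pos":[-0.0005,0.002,0.08],"angular":[0,0,0],"gripper":0.015},{"delta_pos":[-0.0005,0.002,0.1],"angular":[0,0,0],"gripper":0.015},{"delta_pos":[-0.0005,0.002,0.109],"angular":[0,0,0],"gripper":0.015},{"delta_pos":[-0.0005,0.002,0.109],"angular":[0,0,0],"gripper":0.015},{"delta_pos":[-0.0005,0.002,0.109],"angular":[0,0,0],"gripper":0.015}]'
```

```text
[[486.0, 221.8], [522.8, 366.8]] [504.4 294.3] 75.78
centre est [549.1 283.5]
[[517.5, 238.2], [541.1, 330.9], [578.6, 322.2], [555.3, 228.5]] [548.1 280. ] 75.7
time_s: 5.1
position: [549.8, 282.2, 30.9]
tool_rot: [[-0.971, 0.237, 0.001], [0.237, 0.971, -0.0], [-0.001, 0.0, -1.0]]
contact_force: [1.3, -0.4, 0.1]
gripper_width: 19.9
```

```bash
python3 -m pendant '[{"delta_pos":[0,0,0.004],"angular":[0,0,0],"gripper":0.035},{"delta_pos":[0,0,0.004],"angular":[0,0,0],"gripper":0.035},{"delta_pos":[0,0,0.002],"angular":[0,0,0],"gripper":0.035},{"delta_pos":[0,0,0],"angular":[0,0,0],"gripper":0.035},{"delta_pos":[0,0,-0.02],"angular":[0,0,0],"gripper":0.035},{"delta_pos":[0,0,-0.07],"angular":[0,0,0],"gripper":0.035},{"delta_pos":[0,0,-0.12],"angular":[0,0,0],"gripper":0.035},{"delta_pos":[0,0,-0.15],"angular":[0,0,0],"gripper":0.035},{"delta_pos":[0,0,-0.15],"angular":[0,0,0],"gripper":0.035}]'
python3 - <<'E'
from h import *
v=snap("wrist"); cv2.imwrite("pics/pocket.png",cv2.resize(v["img"][110:270,150:420,::-1],None,fx=1.5,fy=1.5))
go([440,-220,190],0); go([440,-220,190],180)
E
```

```text
time_s: 6.0
position: [553.8, 283.8, 188.5]
tool_rot: [[-0.971, 0.237, 0.014], [0.237, 0.972, 0.004], [-0.012, 0.007, -1.0]]
contact_force: [0.4, 0.5, -0.1]
gripper_width: 35.0
pos [551.8 283.1 184.9] F [-1.2 -0.  -0.2] t 6.05 w 34.8 delta [-0.0106, -0.5152, -0.0072] rot [0.0083, 0.0033, 1.3315]
pos [551.8 283.1 184.9] F [-1.2 -0.  -0.2] t 6.05 w 34.8 delta [-0.0106, -0.5152, -0.0072] rot [-0.0035, 0.0089, -1.81]
```

View pics/pocket.png

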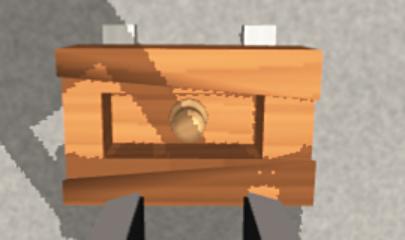

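Picture 6: the pawn stands in the pocket at (188,122), clear of its walls. Next, the lid.

```bash
python3 -m pendant '[{"delta_pos":[-0.0154,-0.5346,-0.01],"angular":[0.0083,0.0033,1.3315],"gripper":0.08},{"delta_pos":[-0.0154,-0.5346,-0.01],"angular":[0.0083,0.0033,1.3315],"gripper":0.08},{"delta_pos":[-0.0154,-0.5346,-0.01],"angular":[0.0083,0.0033,1.3315],"gripper":0.08},{"delta_pos":[-0.0154,-0.5346,-0.01],"angular":[0.0083,0.0033,1.3315],"gripper":0.08},{"delta_pos":[-0.0154,-0.5346,-0.01],"angular":[0.0083,0.0033,1.3315],"gripper":0.08},{"delta_pos":[-0.0154,-0.5346,-0.01],"angular":[0.0083,0.0033,1.3315],"gripper":0.08},{"delta_pos":[-0.0154,-0.5346,-0.01],"angular":[0.0083,0.0033,1.3315],"gripper":0.08},{"delta_pos":[-0.0154,-0.5346,-0.01],"angular":[0.0083,0.0033,1.3315],"gripper":0.08},{"delta_pos":[-0.0154,-0.5346,-0.01],"angular":[0.0083,0.0033,1.3315],"gripper":0.08},{"delta_pos":[-0.0154,-0.5346,-0.01],"angular":[0.0083,0.0033,1.3315],"gripper":0.08},{"delta_pos":[-0.0154,-0.5346,-0.01],"angular":[0.0083,0.0033,1.3315],"gripper":0.08},{"delta_pos":[-0.0154,-0.5346,-0.01],"angular":[0.0083,0.0033,1.3315],"gripper":0.08}]'
python3 -m pendant '[{"delta_pos":[0,0,0],"angular":[0,0,0],"gripper":0.08},{"delta_pos":[0,0,0],"angular":[0,0,0],"gripper":0.08}]'
python3 - <<'E'
from h import *
import pickle
v=snap("wrist"); save(v,"wlid",s=1.4); pickle.dump(v,open("vlid.pkl","wb")); go([440,-240,190],0)
E
```

```text
time_s: 7.25
position: [438.0, -243.1, 190.9]
tool_rot: [[0.006, 1.0, -0.003], [1.0, -0.006, 0.001], [0.001, -0.003, -1.0]]
contact_force: [0.5, 0.6, -0.6]
gripper_width: 79.9
time_s: 7.45
position: [437.2, -241.8, 189.2]
tool_rot: [[0.005, 1.0, -0.005], [1.0, -0.005, 0.003], [0.003, -0.005, -1.0]]
contact_force: [-0.2, 1.1, 0.6]
gripper_width: 80.0
pos [ 437.6 -241.6  189.7] F [-0.3  0.3 -0.1] t 7.5 w 79.9 delta [0.0016, 0.0024, -0.0003] rot [-0.0046, -0.0026, -0.0044]
```

View pics/wlid.png

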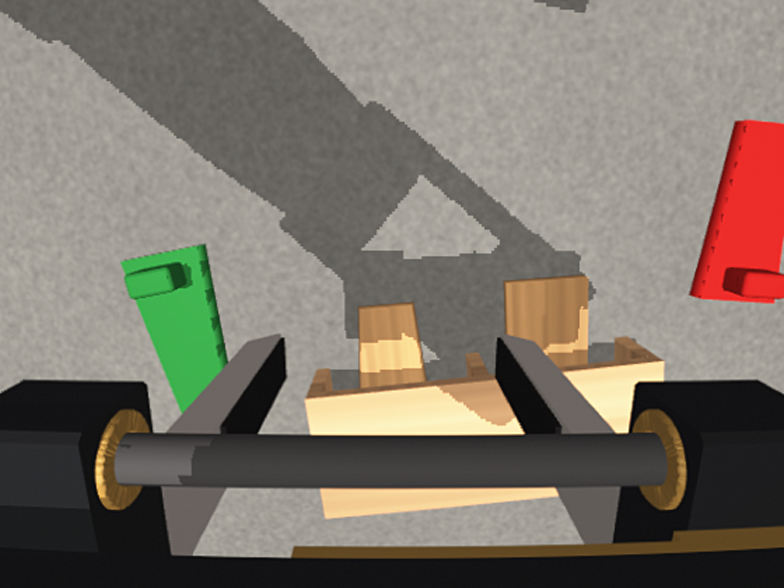

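Picture 7: the tapered lid's stub has tip corners at (359,307) and (414,303) and runs under the roof edge at (360,388) to (425,383). The plain lid is at (547,315).

Run:
```python
from h import *
import pickle
v=pickle.load(open("vlid.pkl","rb"))
tl,tr,bl,br=[onz(v,u/1.4,w/1.4,12)[:2] for u,w in((359,307),(414,304),(360,386),(424,382))]
print(tl.round(1),tr.round(1),bl.round(1),br.round(1))
print("tipw",np.linalg.norm(tl-tr)); 
e=lambda a,b:np.degrees(np.arctan2(*(a-b)[::-1]))
l,r=e(tl,bl),e(tr,br);print("edges",l,r,"axis",(l+r)/2)
print("roof front",[onz(v,u/1.4,w/1.4,56).round(1) for u,w in((306,398),(662,360))])
print("plain",[onz(v,u/1.4,w/1.4,12).round(1) for u,w in((505,283),(586,277))])
```

```text
[ 414.8 -267.8] [ 455.4 -265.7] [ 414.3 -330.5] [ 463.4 -327.4]
tipw 40.64120105661848
edges 89.54386754181431 97.42387910199102 axis 93.48387332190266
roof front [array([ 380.5, -320.2,   56. ]), array([ 621.5, -294.6,   56. ])]
plain [array([ 521.9, -250.2,   12. ]), array([ 581.6, -245.9,   12. ])]
```

```bash
python3 -c "
from h import *
go([436.7,-287,60],3.3);go([436.7,-287,4],3.3)"
```

```text
pos [ 437.6 -241.6  189.7] F [-0.3  0.3 -0.1] t 7.5 w 79.9 delta [-0.0458, -0.0001, 0.1296] rot [-0.0046, -0.0028, -0.062]
pos [ 437.6 -241.6  189.7] F [-0.3  0.3 -0.1] t 7.5 w 79.9 delta [-0.0459, 0.0001, 0.1856] rot [-0.0046, -0.0028, -0.062]
```

```bash
python3 -m pendant '[{"delta_pos":[-0.046,0,0.05],"angular":[-0.0046,-0.0028,-0.062],"gripper":0.08},{"delta_pos":[-0.046,0,0.1],"angular":[-0.0046,-0.0028,-0.062],"gripper":0.08},{"delta_pos":[-0.046,0,0.14],"angular":[-0.0046,-0.0028,-0.062],"gripper":0.08},{"delta_pos":[-0.046,0,0.165],"angular":[-0.0046,-0.0028,-0.062],"gripper":0.08},{"delta_pos":[-0.046,0,0.175],"angular":[-0.0046,-0.0028,-0.062],"gripper":0.08},{"delta_pos":[-0.046,0,0.182],"angular":[-0.0046,-0.0028,-0.062],"gripper":0.08},{"delta_pos":[-0.046,0,0.1845],"angular":[-0.0046,-0.0028,-0.062],"gripper":0.08},{"delta_pos":[-0.046,0,0.1855],"angular":[-0.0046,-0.0028,-0.062],"gripper":0.08},{"delta_pos":[-0.046,0,0.1855],"angular":[-0.0046,-0.0028,-0.062],"gripper":0.08}]'
python3 -c "
from h import *
go([436.7,-287,4],3.3)"
```

```text
time_s: 8.4
position: [437.8, -287.9, 5.6]
tool_rot: [[-0.058, 0.998, 0.002], [0.998, 0.058, -0.002], [-0.002, 0.002, -1.0]]
contact_force: [0.6, 0.8, -0.0]
gripper_width: 80.0
pos [ 437.8 -287.9    5.6] F [ 0.6  0.8 -0. ] t 8.4 w 80.0 delta [0.001, -0.001, 0.0016] rot [0.0023, 0.0024, 0.0003]
```

```bash
python3 -m pendant '[{"delta_pos":[0,0,0.0015],"angular":[0,0,0],"gripper":0.06},{"delta_pos":[0,0,0.0015],"angular":[0,0,0],"gripper":0.035},{"delta_pos":[0,0,0.0015],"angular":[0,0,0],"gripper":0.035},{"delta_pos":[0,0,0.0015],"angular":[0,0,0],"gripper":0.035},{"delta_pos":[0,0,0.0015],"angular":[0,0,0],"gripper":0.035},{"delta_pos":[0,0,0.0015],"angular":[0,0,0],"gripper":0.035},{"delta_pos":[0,0,0.0015],"angular":[0,0,0],"gripper":0.035}]' 35
python3 -m pendant '[{"delta_pos":[0.01,0,0],"angular":[0,0,0],"gripper":0.035},{"delta_pos":[0.025,0,0],"angular":[0,0,0],"gripper":0.035},{"delta_pos":[0.04,0,0],"angular":[0,0,0],"gripper":0.035},{"delta_pos":[0.055,0,0],"angular":[0,0,0],"gripper":0.035},{"delta_pos":[0.07,0,0],"angular":[0,0,0],"gripper":0.035},{"delta_pos":[0.085,0,0],"angular":[0,0,0],"gripper":0.035},{"delta_pos":[0.10,0,0],"angular":[0,0,0],"gripper":0.035},{"delta_pos":[0.115,0,0],"angular":[0,0,0],"gripper":0.035},{"delta_pos":[0.13,0,0],"angular":[0,0,0],"gripper":0.035},{"delta_pos":[0.14,0,0],"angular":[0,0,0],"gripper":0.035},{"delta_pos":[0.14,0,0],"angular":[0,0,0],"gripper":0.035}]'
```

```text
time_s: 9.1
position: [437.5, -287.8, 4.1]
tool_rot: [[-0.058, 0.998, 0.002], [0.998, 0.058, -0.002], [-0.002, 0.002, -1.0]]
contact_force: [-1.4, 1.2, 2.5]
gripper_width: 42.7
time_s: 10.2
position: [429.4, -146.0, 4.1]
tool_rot: [[-0.059, 0.998, 0.002], [0.998, 0.059, -0.0], [-0.0, 0.002, -1.0]]
contact_force: [0.2, 3.0, 5.7]
gripper_width: 42.8
```

```bash
python3 -m pendant '[{"delta_pos":[0,0,0],"angular":[0,0,0],"gripper":0.07},{"delta_pos":[0,0,0],"angular":[0,0,0],"gripper":0.07},{"delta_pos":[0,0,0],"angular":[0,0,0],"gripper":0.07},{"delta_pos":[0,0,-0.03],"angular":[0,0,0],"gripper":0.07},{"delta_pos":[0,0,-0.08],"angular":[0,0,0],"gripper":0.07},{"delta_pos":[0,0,-0.13],"angular":[0,0,0],"gripper":0.07}]'
python3 -c "
from h import *
go([434.8,-239,150],93.4)"
```

```text
time_s: 10.8
position: [427.7, -145.6, 134.2]
tool_rot: [[-0.058, 0.998, -0.002], [0.998, 0.058, 0.002], [0.002, -0.002, -1.0]]
contact_force: [0.8, -1.5, 0.2]
gripper_width: 69.9
pos [ 427.7 -145.6  134.2] F [ 0.8 -1.5  0.2] t 10.8 w 69.9 delta [-0.0936, 0.0017, -0.016] rot [0.0004, -0.0029, -1.5724]
```

```bash
python3 -m pendant '[{"delta_pos":[-0.0936,0.0017,-0.016],"angular":[0,0,-1.572],"gripper":0.05},{"delta_pos":[-0.0936,0.0017,-0.016],"angular":[0,0,-1.572],"gripper":0.05},{"delta_pos":[-0.0936,0.0017,-0.016],"angular":[0,0,-1.572],"gripper":0.05},{"delta_pos":[-0.0936,0.0017,-0.016],"angular":[0,0,-1.572],"gripper":0.05},{"delta_pos":[-0.0936,0.0017,-0.016],"angular":[0,0,-1.572],"gripper":0.05},{"delta_pos":[-0.0936,0.0017,-0.016],"angular":[0,0,-1.572],"gripper":0.05},{"delta_pos":[-0.0936,0.0017,-0.016],"angular":[0,0,-1.572],"gripper":0.05},{"delta_pos":[-0.0936,0.0017,-0.016],"angular":[0,0,-1.572],"gripper":0.05},{"delta_pos":[-0.0936,0.0017,-0.016],"angular":[0,0,-1.572],"gripper":0.05},{"delta_pos":[-0.0936,0.0017,-0.016],"angular":[0,0,-1.572],"gripper":0.05},{"delta_pos":[-0.0936,0.0017,-0.016],"angular":[0,0,-1.572],"gripper":0.05},{"delta_pos":[-0.0936,0.0017,-0.016],"angular":[0,0,-1.572],"gripper":0.05}]'
python3 - <<'E'
from h import *
import pickle
v=snap("wrist"); save(v,"wbat",s=1.4); pickle.dump(v,open("vbat.pkl","wb")); go([434.8,-239,150],93.4)
E
```

```text
time_s: 12.0
position: [434.4, -239.1, 149.4]
tool_rot: [[-0.998, -0.058, -0.003], [-0.058, 0.998, 0.003], [0.002, 0.003, -1.0]]
contact_force: [0.3, 0.3, 0.4]
gripper_width: 50.1
pos [ 434.4 -239.1  149.5] F [-0.5 -0.5 -0. ] t 12.05 w 49.7 delta [-0.0004, 0.0001, -0.0005] rot [0.0028, -0.0023, -0.0029]
```

View pics/wbat.png

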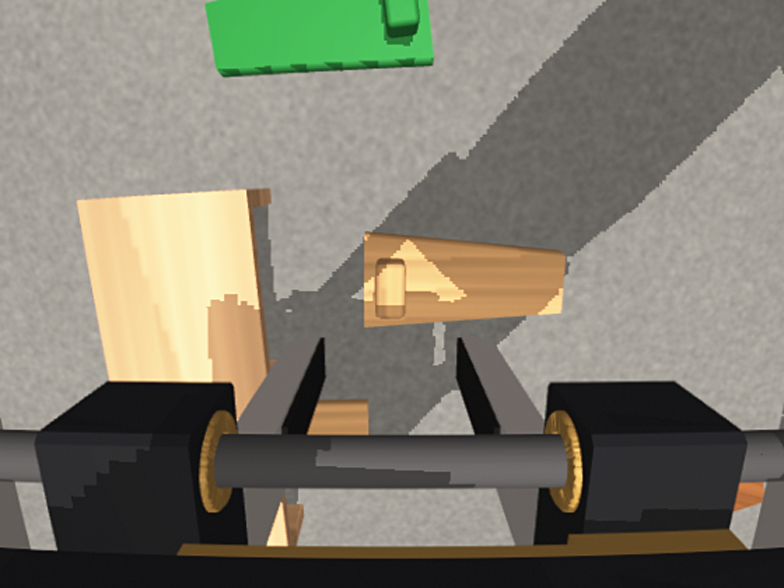

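Picture 8: the lid lies free of the rack. Its wide end is at (365,235) to (365,327), its narrow end at (566,253) to (561,313), and the batten top spans (376–406, 260–305), between the fingers.

Run:
```python
from h import *
import pickle
v=pickle.load(open("vbat.pkl","rb"))
P=[onz(v,u/1.4,w/1.4,12)[:2] for u,w in((365,237),(365,326),(566,254),(561,312))]
W=(P[0]+P[1])/2;N=(P[2]+P[3])/2; d=N-W
print(np.round(P,1).tolist(),"len",np.linalg.norm(d),"axis",np.degrees(np.arctan2(d[1],d[0])))
g=[onz(v,u/1.4,w/1.4,38)[:2] for u,w in((377,260),(406,260),(405,303),(377,303))];print("grip",np.round(g,1).tolist(),np.mean(g,0))
m=(W+N)/2;print("mid",m,"grip from mid",m-48*d/np.linalg.norm(d))
```

```text
[[406.8, -256.8], [465.6, -254.1], [410.0, -126.9], [448.7, -124.9]] len 129.72334884908966 axis 93.02198013614668
grip [[416.9, -248.0], [415.9, -231.0], [442.0, -229.9], [443.0, -246.7]] [ 429.45708762 -238.9035133 ]
mid [ 432.77962728 -190.67148902] grip from mid [ 435.3101418  -238.60473945]
```

```bash
python3 -m pendant '[{"delta_pos":[0,0,0.05],"angular":[0.0028,-0.0023,0],"gripper":0.05},{"delta_pos":[0,0,0.1],"angular":[0.0028,-0.0023,0],"gripper":0.05},{"delta_pos":[0,0,0.12],"angular":[0.0028,-0.0023,0],"gripper":0.05},{"delta_pos":[0,0,0.13],"angular":[0.0028,-0.0023,0],"gripper":0.05},{"delta_pos":[0,0,0.135],"angular":[0.0028,-0.0023,0],"gripper":0.05},{"delta_pos":[0,0,0.135],"angular":[0.0028,-0.0023,0],"gripper":0.05},{"delta_pos":[0,0,0.135],"angular":[0.0028,-0.0023,0],"gripper":0.03},{"delta_pos":[0,0,0.135],"angular":[0.0028,-0.0023,0],"gripper":0.01},{"delta_pos":[0,0,0.135],"angular":[0.0028,-0.0023,0],"gripper":0.01},{"delta_pos":[0,0,0.135],"angular":[0.0028,-0.0023,0],"gripper":0.01},{"delta_pos":[0,0,0.135],"angular":[0.0028,-0.0023,0],"gripper":0.01},{"delta_pos":[0,0,0.135],"angular":[0.0028,-0.0023,0],"gripper":0.01}]' 45
python3 -c "
from h import *
go([434.8,-239,110],93.4)"
```

```text
time_s: 13.25
position: [434.4, -239.0, 15.0]
tool_rot: [[-0.998, -0.056, 0.001], [-0.056, 0.998, -0.001], [-0.001, -0.001, -1.0]]
contact_force: [-0.3, 0.4, 2.9]
gripper_width: 17.7
pos [ 434.4 -239.    15. ] F [-0.3  0.4  2.9] t 13.25 w 17.7 delta [-0.0004, -0.0001, -0.095] rot [-0.0005, 0.0007, -0.0029]
```

```bash
python3 -m pendant '[{"delta_pos":[0,0,-0.03],"angular":[0,0,0],"gripper":0.01},{"delta_pos":[0,0,-0.07],"angular":[0,0,0],"gripper":0.01},{"delta_pos":[0,0,-0.115],"angular":[0,0,0],"gripper":0.01},{"delta_pos":[0,0,-0.115],"angular":[0,0,0],"gripper":0.01},{"delta_pos":[0,0,-0.115],"angular":[0,0,0],"gripper":0.01}]'
python3 -c "
from h import *
go([523.1,180.7,130],76)"
```

```text
time_s: 13.75
position: [434.7, -239.2, 130.6]
tool_rot: [[-0.998, -0.056, 0.002], [-0.056, 0.998, -0.002], [-0.002, -0.002, -1.0]]
contact_force: [-0.3, -0.5, -2.7]
gripper_width: 18.2
pos [ 434.7 -239.2  130.6] F [-0.3 -0.5 -2.7] t 13.75 w 18.2 delta [-0.112, 0.4142, 0.0001] rot [-0.0015, 0.0022, 0.3008]
```

```bash
python3 -m pendant '[{"delta_pos":[-0.01,0.03,0],"angular":[0,0,0.02],"gripper":0.01},{"delta_pos":[-0.02,0.07,0],"angular":[0,0,0.05],"gripper":0.01},{"delta_pos":[-0.03,0.11,0],"angular":[0,0,0.08],"gripper":0.01},{"delta_pos":[-0.04,0.15,0],"angular":[0,0,0.11],"gripper":0.01},{"delta_pos":[-0.05,0.19,0],"angular":[0,0,0.14],"gripper":0.01},{"delta_pos":[-0.065,0.23,0],"angular":[0,0,0.17],"gripper":0.01},{"delta_pos":[-0.075,0.27,0],"angular":[0,0,0.2],"gripper":0.01},{"delta_pos":[-0.085,0.31,0],"angular":[0,0,0.23],"gripper":0.01},{"delta_pos":[-0.095,0.35,0],"angular":[0,0,0.26],"gripper":0.01},{"delta_pos":[-0.105,0.39,0],"angular":[0,0,0.29],"gripper":0.01},{"delta_pos":[-0.112,0.414,0],"angular":[-0.0015,0.0022,0.3008],"gripper":0.01},{"delta_pos":[-0.112,0.414,0],"angular":[-0.0015,0.0022,0.3008],"gripper":0.01}]'
python3 -m pendant '[{"delta_pos":[0,0,0],"angular":[0,0,0],"gripper":0.01},{"delta_pos":[0,0,0],"angular":[0,0,0],"gripper":0.01}]'
python3 - <<'E'
from h import *
import pickle
v=snap("wrist"); save(v,"wins",s=1.4); pickle.dump(v,open("vins.pkl","wb")); go([523.1,180.7,130],76)
E
```

```text
time_s: 14.95
position: [521.1, 183.1, 126.8]
tool_rot: [[-0.971, 0.238, -0.005], [0.238, 0.971, -0.0], [0.005, -0.001, -1.0]]
contact_force: [0.5, -0.5, -2.0]
gripper_width: 17.6
time_s: 15.15
position: [519.0, 182.1, 124.4]
tool_rot: [[-0.971, 0.238, -0.01], [0.238, 0.971, -0.001], [0.01, -0.004, -1.0]]
contact_force: [-0.3, 0.4, -1.5]
gripper_width: 17.6
pos [519.7 181.9 125.1] F [-0.4  0.3 -3.2] t 15.2 w 17.8 delta [-0.0036, -0.0003, -0.005] rot [-0.0032, -0.0084, 0.0031]
```

View pics/wins.png

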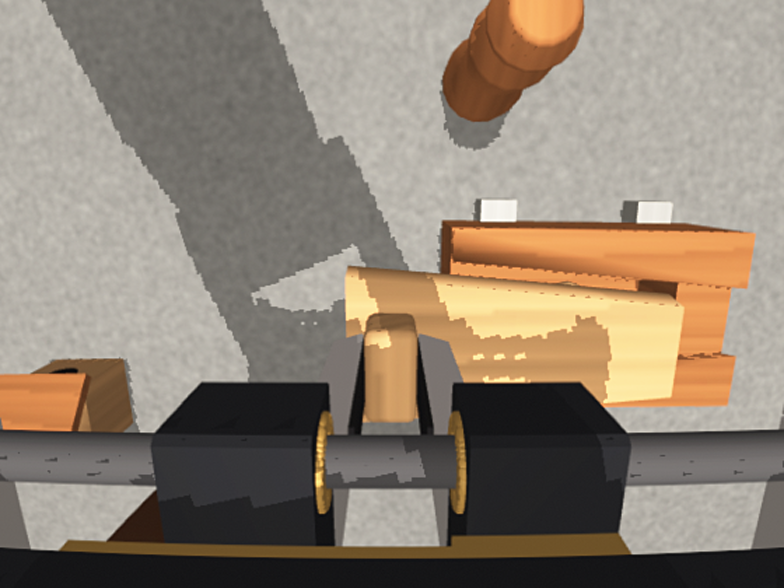

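Picture 9: the lid is held by its batten at (390,365), with tip corners at (684,303) and (672,402). The box's far rail runs from (443,222) to (755,233).

Run:
```python
from h import *
import pickle
v=pickle.load(open("vins.pkl","rb")); st=bot.read_state(); R=np.array(st["tool_rot"]);p=np.array(st["position"])
for n,(u,w) in dict(tipfar=(684,304),tipnear=(672,401)).items():
    for z in(122,118):
        q=onz(v,u/1.4,w/1.4,z); print(n,z,q.round(1),"tool",(R.T@(q-p)).round(1))
P=np.array([onz(v,u/1.4,w/1.4,64)[:2] for u,w in((443,222),(755,233))]); d=P[1]-P[0]
a=np.radians(76);print(P.round(1),"len",np.linalg.norm(d),"ang",np.degrees(np.arctan2(d[1],d[0])),"centre",P.mean(0)+46*np.array([np.sin(a),-np.cos(a)]))
```

```text
tipfar 122 [527.8 296.1 122. ] tool [ 19.3 112.9   2.9]
tipfar 118 [529.4 298.3 118. ] tool [ 18.3 115.3   6.9]
tipnear 122 [567.  287.1 122. ] tool [-20.9 113.5   2.5]
tipnear 118 [569.4 289.1 118. ] tool [-22.8 116.    6.5]
[[481.4 217.1]
 [522.6 367.4]] len 155.7838412822585 ang 74.677605531637 centre [546.63740294 281.1344242 ]
```

```bash
python3 -c "
from h import *
go([522.5,180.8,80],76)"
python3 -m pendant '[{"delta_pos":[-0.003,0,0.02],"angular":[-0.003,-0.0084,0.003],"gripper":0.01},{"delta_pos":[-0.003,0,0.035],"angular":[-0.003,-0.0084,0.003],"gripper":0.01},{"delta_pos":[-0.003,0,0.045],"angular":[-0.003,-0.0084,0.003],"gripper":0.01},{"delta_pos":[-0.003,0,0.045],"angular":[-0.003,-0.0084,0.003],"gripper":0.01},{"delta_pos":[-0.003,0,0.045],"angular":[-0.003,-0.0084,0.003],"gripper":0.01}]'
python3 -c "
from h import *
go([522.5,180.8,67],76)"
```

```text
pos [519.7 181.9 125.1] F [-0.4  0.3 -3.2] t 15.2 w 17.8 delta [-0.0034, -0.0002, 0.045] rot [-0.0032, -0.0084, 0.0031]
time_s: 15.7
position: [522.2, 180.9, 80.0]
tool_rot: [[-0.97, 0.242, -0.0], [0.242, 0.97, -0.0], [0.0, -0.0, -1.0]]
contact_force: [-0.9, 0.3, -1.1]
gripper_width: 17.1
pos [522.2 180.9  80. ] F [-0.9  0.3 -1.1] t 15.7 w 17.1 delta [-0.0004, 0.0, 0.013] rot [-0.0004, -0.0004, -0.0003]
```

Exactly on target. I'll lower it onto the ledge slowly.

```bash
python3 -m pendant '[{"delta_pos":[0,0,0.003],"angular":[0,0,0],"gripper":0.01},{"delta_pos":[0,0,0.006],"angular":[0,0,0],"gripper":0.01},{"delta_pos":[0,0,0.009],"angular":[0,0,0],"gripper":0.01},{"delta_pos":[0,0,0.011],"angular":[0,0,0],"gripper":0.01},{"delta_pos":[0,0,0.0125],"angular":[0,0,0],"gripper":0.01},{"delta_pos":[0,0,0.0125],"angular":[0,0,0],"gripper":0.01},{"delta_pos":[0,0,0.0125],"angular":[0,0,0],"gripper":0.01}]'
python3 -c "
from h import *
v=snap('wrist');save(v,'wlow',(180,130,560,320),2)
go([522.5,180.8,67],76)"
```

```text
time_s: 16.4
position: [522.1, 180.9, 67.5]
tool_rot: [[-0.97, 0.242, -0.001], [0.242, 0.97, -0.0], [0.0, -0.0, -1.0]]
contact_force: [-0.7, 0.7, -2.2]
gripper_width: 17.4
pos [522.2 180.9  67.5] F [ 0.1 -0.2 -2.2] t 16.45 w 17.9 delta [-0.0003, -0.0, 0.0005] rot [-0.0004, -0.0003, -0.0003]
```

View pics/wlow.png

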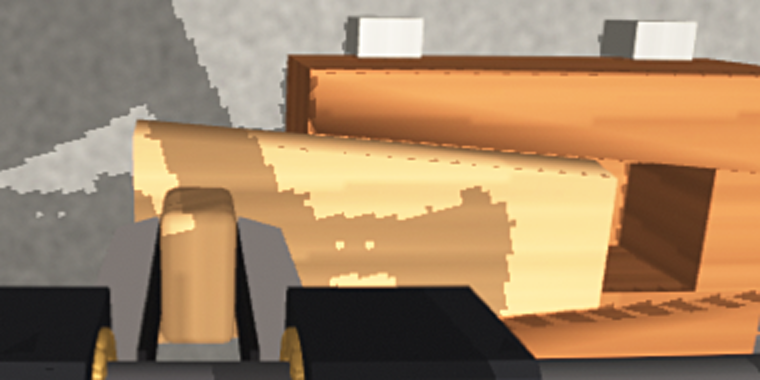

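Picture 10: the lid's plate sits between the rails with its tip at (610,240), over the pocket, level and nearly on the ledge. I'll seat it gently, checking force.

```bash
python3 -m pendant '[{"delta_pos":[0,0,0.0007],"angular":[0,0,0],"gripper":0.01},{"delta_pos":[0,0,0.0014],"angular":[0,0,0],"gripper":0.01},{"delta_pos":[0,0,0.0014],"angular":[0,0,0],"gripper":0.01}]'; python3 -m pendant '[{"delta_pos":[0,0.004,0],"angular":[0,0,0],"gripper":0.01},{"delta_pos":[0,0.008,0],"angular":[0,0,0],"gripper":0.01},{"delta_pos":[0,0.012,0],"angular":[0,0,0],"gripper":0.01},{"delta_pos":[0,0.012,0],"angular":[0,0,0],"gripper":0.01}]'
```

```text
time_s: 16.75
position: [522.4, 180.9, 67.0]
tool_rot: [[-0.97, 0.242, -0.0], [0.242, 0.97, -0.0], [-0.0, -0.0, -1.0]]
contact_force: [-2.7, -1.8, 4.1]
gripper_width: 17.8
time_s: 17.15
position: [525.8, 193.5, 67.0]
tool_rot: [[-0.97, 0.242, 0.001], [0.242, 0.97, 0.001], [-0.001, 0.001, -1.0]]
contact_force: [-0.2, 1.1, -1.1]
gripper_width: 17.1
```

```bash
python3 -m pendant '[{"delta_pos":[0,0,0],"angular":[0,0,0],"gripper":0.034},{"delta_pos":[0,0,0],"angular":[0,0,0],"gripper":0.034},{"delta_pos":[0,0,-0.001],"angular":[0,0,0],"gripper":0.034},{"delta_pos":[0,0.004,-0.001],"angular":[0,0,0],"gripper":0.034},{"delta_pos":[0,0.009,-0.001],"angular":[0,0,0],"gripper":0.034},{"delta_pos":[0,0.014,-0.001],"angular":[0,0,0],"gripper":0.034},{"delta_pos":[0,0.019,-0.001],"angular":[0,0,0],"gripper":0.034},{"delta_pos":[0,0.024,-0.001],"angular":[0,0,0],"gripper":0.034},{"delta_pos":[0,0.029,-0.001],"angular":[0,0,0],"gripper":0.034},{"delta_pos":[0,0.034,-0.001],"angular":[0,0,0],"gripper":0.034},{"delta_pos":[0,0.038,-0.001],"angular":[0,0,0],"gripper":0.034},{"delta_pos":[0,0.038,-0.001],"angular":[0,0,0],"gripper":0.034}]' 60
python3 -c "
from h import *
st=bot.read_state();p=np.array(st['position']);w=st['gripper_width']
d=np.array([.2419,.9703]);print('lid short of home by',-((p[:2]-np.array([548.7,283.6]))@d -w/2+9+48))"
```

```text
time_s: 18.35
position: [535.1, 231.2, 68.0]
tool_rot: [[-0.97, 0.241, 0.001], [0.241, 0.97, 0.001], [-0.001, 0.002, -1.0]]
contact_force: [0.1, 0.5, -0.3]
gripper_width: 34.0
lid short of home by 14.156410137100636
```

```bash
python3 -m pendant '[{"delta_pos":[0,0.003,0],"angular":[0,0,0],"gripper":0.034},{"delta_pos":[0,0.006,0],"angular":[0,0,0],"gripper":0.034},{"delta_pos":[0,0.009,0],"angular":[0,0,0],"gripper":0.034},{"delta_pos":[0,0.011,0],"angular":[0,0,0],"gripper":0.034},{"delta_pos":[0,0.011,0],"angular":[0,0,0],"gripper":0.034}]'
python3 -m pendant '[{"delta_pos":[0,0.001,0],"angular":[0,0,0],"gripper":0.034},{"delta_pos":[0,0.002,0],"angular":[0,0,0],"gripper":0.034},{"delta_pos":[0,0.002,0],"angular":[0,0,0],"gripper":0.034}]'
```

```text
time_s: 18.85
position: [537.8, 242.2, 68.0]
tool_rot: [[-0.971, 0.241, 0.001], [0.241, 0.971, 0.002], [-0.001, 0.002, -1.0]]
contact_force: [-0.1, 0.0, -0.5]
gripper_width: 33.9
time_s: 19.15
position: [538.1, 244.2, 68.0]
tool_rot: [[-0.971, 0.241, 0.001], [0.241, 0.971, 0.002], [-0.0, 0.002, -1.0]]
contact_force: [-1.2, 0.0, 0.8]
gripper_width: 34.2
```

```bash
for i in 1 2 3; do python3 -m pendant '[{"delta_pos":[0,0.0007,0],"angular":[0,0,0],"gripper":0.034},{"delta_pos":[0,0.001,0],"angular":[0,0,0],"gripper":0.034},{"delta_pos":[0,0.001,0],"angular":[0,0,0],"gripper":0.034}]' | grep -E "posi|contact"; done
```

```text
position: [538.2, 244.5, 67.9]
contact_force: [-1.3, -4.1, 2.7]
position: [538.2, 244.6, 67.9]
contact_force: [-2.4, -4.5, 2.6]
position: [538.1, 244.6, 67.9]
contact_force: [-1.8, -5.4, 2.6]
```

```bash
python3 -m pendant '[{"delta_pos":[0,0.001,0],"angular":[0,0,0],"gripper":0.034},{"delta_pos":[0,0.002,0],"angular":[0,0,0],"gripper":0.034},{"delta_pos":[0,0.003,0],"angular":[0,0,0],"gripper":0.034},{"delta_pos":[0,0.0035,0],"angular":[0,0,0],"gripper":0.034},{"delta_pos":[0,0.0035,0],"angular":[0,0,0],"gripper":0.034},{"delta_pos":[0,0.0035,0],"angular":[0,0,0],"gripper":0.034}]'
```

```text
time_s: 20.65
position: [538.1, 244.6, 67.7]
tool_rot: [[-0.971, 0.24, -0.004], [0.241, 0.971, -0.01], [0.002, -0.01, -1.0]]
contact_force: [-3.5, -10.8, 4.6]
gripper_width: 34.3
```

```bash
python3 -m pendant '[{"delta_pos":[0,0.002,0],"angular":[0,0,0],"gripper":0.034},{"delta_pos":[0,0.004,0],"angular":[0,0,0],"gripper":0.034},{"delta_pos":[0,0.0055,0],"angular":[0,0,0],"gripper":0.034},{"delta_pos":[0,0.0065,0],"angular":[0,0,0],"gripper":0.034},{"delta_pos":[0,0.0065,0],"angular":[0,0,0],"gripper":0.034},{"delta_pos":[0,0.0065,0],"angular":[0,0,0],"gripper":0.034}]'
```

```text
time_s: 21.25
position: [538.0, 244.5, 67.5]
tool_rot: [[-0.971, 0.24, -0.01], [0.24, 0.971, -0.022], [0.004, -0.023, -1.0]]
contact_force: [-5.4, -19.3, 8.2]
gripper_width: 34.3
```

It took 20 N with no further motion. I'll back off to mid-gap, rise and inspect.

```bash
python3 -m pendant '[{"delta_pos":[0,-0.003,0],"angular":[0.023,-0.004,0],"gripper":0.034},{"delta_pos":[0,-0.007,0],"angular":[0.023,-0.004,0],"gripper":0.034},{"delta_pos":[0,-0.0075,-0.001],"angular":[0.023,-0.004,0],"gripper":0.036},{"delta_pos":[0,-0.0075,-0.001],"angular":[0.023,-0.004,0],"gripper":0.036},{"delta_pos":[0,-0.0075,-0.02],"angular":[0.023,-0.004,0],"gripper":0.036},{"delta_pos":[0,-0.0075,-0.06],"angular":[0.023,-0.004,0],"gripper":0.036},{"delta_pos":[-0.0,-0.01,-0.1],"angular":[0.023,-0.004,0],"gripper":0.036},{"delta_pos":[-0.0,-0.02,-0.13],"angular":[0.023,-0.004,0],"gripper":0.036},{"delta_pos":[-0.0,-0.02,-0.13],"angular":[0.023,-0.004,0],"gripper":0.036}]'
python3 - <<'E'
from h import *
import pickle
v=snap("wrist");w=snap("side"); pickle.dump((v,w),open("vend.pkl","wb"))
a=cv2.resize(v["img"][100:300,140:560,::-1],(800,381)); b=cv2.resize(w["img"][130:185,235:295,::-1],(240,219),interpolation=cv2.INTER_CUBIC)
c=snap("scene");c2=cv2.resize(c["img"][200:280,370:480,::-1],(301,219),interpolation=cv2.INTER_CUBIC)
o=np.zeros((600,800,3),np.uint8);o[:381]=a;o[381:,:240]=b;o[381:,250:551]=c2;cv2.imwrite("pics/end.png",o)
E
```

```text
time_s: 22.15
position: [538.2, 229.0, 204.1]
tool_rot: [[-0.971, 0.24, 0.0], [0.24, 0.97, -0.041], [-0.01, -0.04, -0.999]]
contact_force: [0.0, 0.6, -0.3]
gripper_width: 36.0
```

View pics/end.png

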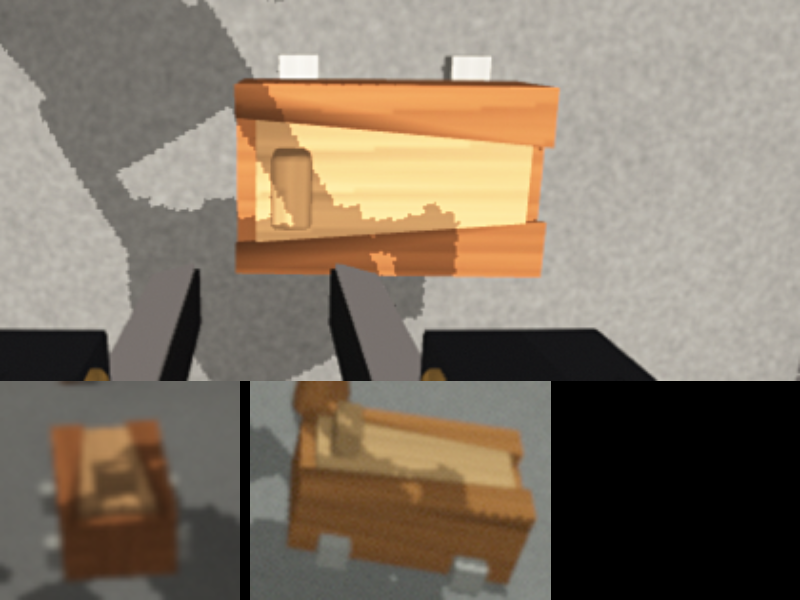

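Picture 11: the lid sits between the rails, level and square. Its wide end is at (256,180), its narrow end at (531,185), and the pocket is covered. I'll check the along-way position numerically.

Run:
```python
from h import *
import pickle
v,w=pickle.load(open("vend.pkl","rb")); s=420/800
f=lambda u,y,z:onz(v,140+u*s,100+y*200/381,z)[:2]
a=np.radians(76);d=np.array([np.cos(a),np.sin(a)]);n=np.array([np.sin(a),-np.cos(a)])
C=np.mean([f(236,85,64),f(557,88,64),f(544,276,64),f(236,272,64)],0)
W=(f(256,122,64)+f(256,241,64))/2; N=(f(533,146,64)+f(526,224,64))/2
L=(W+N)/2
print("box",C,"lid",L,"along",(L-C)@d,"side",(L-C)@n,"len",np.linalg.norm(N-W),"ang",np.degrees(np.arctan2(*(N-W)[::-1])))
```

```text
box [549.3197098 283.8596856] lid [549.66807252 283.53222567] along -0.23345639422958886 side 0.41723457534023495 len 130.39956772938046 ang 76.0143151906451
```

```bash
python3 -c "
from station import bot
s=bot.read_state();print(s['time_s'],s['contact_force']);print(bot.close_job())"
```

```text
22.3 [-0.65912502  0.22171325 -0.83181534]
the job is handed in; nothing more can be done
None
```

The job is done and handed in at 22.3 s: the pawn is in the pocket, and the tapered lid is wedged over it in the box.

- **Pawn:** I stood it in the pocket, and a wrist picture showed it upright and clear of the walls before the lid went on.
- **Lid:** I drew it out of the rack pinched by its side edges, then re-gripped it by its batten. I laid it on the ledge, let go, and pushed from behind the batten up to about 20 N, where it would go no further.
- **Last check:** By the wrist camera, the lid's centre is 0.2 mm short of home along the way and 0.4 mm to the side. It is aligned within about 0.1° of the box axis I measured earlier, and it looks level.
- **Other objects:** I kept clear of the plain lid, beaker, birdhouse and mill. I did not measure their positions again at the end.
- **Arm:** It was clear of everything, with about 1 N on the wrist sensor.
- **Not measured:** I could not measure the wedging force between lid and box. I infer it from the 20 N push and the lid staying put.
- **Disagreement:** One box reading, taken while I held the lid above it, was about 2.5–3 mm off the others. A corner in that picture was misread, so I did not use it.

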